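# Advance the cartridge press by one turn of its hand wheel

## Robot

A 6-joint arm with a two-finger parallel gripper is mounted at the origin on a cart in front of the work surface, level with it; the furniture and walls round the work are solid. World frame = base frame: x ahead of the robot, y to its left, z up, the work surface at z = 0. Lengths are in m, angles in rad, forces in N, time in s.
With the tool pointing down it reaches from about 0.35 to 0.85 m from the base axis. Payload 8.1 kg.
Tool frame: the origin (TCP) lies at the centre of the arm's flange, where the gripper is bolted on; the fingertips stand 186 mm ahead of it and the grasp point (between the pads) lies 167 mm ahead of it; z points along the fingers, y is the line along which they close (so a half turn about z gives the same grasp; the last joint's range is limited). The gripper opens to 93 mm and grips with 3 to 60 N. Pads are 15 mm wide; open, the fingers measure 128 mm over their backs; the gripper's body (75 mm by 188 mm) begins 65 mm behind the grasp point.
Start: joints at [1.22, 0.13, 1.488, -0, 1.523, -0.085], TCP at [0.158, 0.579, 0.405] pointing down, gripper open.
Joint ranges: [-2.96, 2.96], [-0.89, 2.26], [0.02, 2.5], [-1.34, 4.48], [0, 2.73], [-2.66, 2.66]. Speed limits (rad/s): [2.39, 2.39, 2.79, 3.14, 3.14, 3.14].

## Interface

Orientations are given as a rotation vector (axis times angle).
In Python, from plant import read_state, read_camera, camera_params, robot gives the robot as it stands.
- The arm moves only by the tool carry_out, never from a script. Its argument "targets" is a list of rows, each an object of numbers: "hand": the opening in per cent of the stroke, from 0 (shut) to 100 (fully open); "x", "y", "z": the shift along the tool's x, y, z in m; "ax", "ay", "az": the turn, a rotation vector about the tool's x, y, z in rad. In form: [{"hand": .., "x": .., "y": .., "z": .., "ax": .., "ay": .., "az": ..}, ...]. A call has 1 to 8 rows; each row is the pose to reach, as a shift and turn from the pose commanded when the call began, along the tool's axes at that moment; what a row does not reach only later rows make up. A row lasts 1/8 s, in which the tool goes at most 62.5 mm and 10.7 degrees, less where a joint would pass 70% of its speed; a pose out of reach is approached as far as the arm can. A call with a gripper value outside its range is refused whole. The fingers move at their own pace and stop on an object; "newtons" is the grip in N (left out, the last holds). Time passes only in rows, so rows that repeat a pose let the fingers close. It gives the time, the measured TCP pose, the force, the opening and the grip force at its end, in the units of the state.
- read_state(): the state, without advancing time (a new reading comes with each control period).
- read_camera(name): name is "scene" or "top" or "wrist"; returns (picture, depth): 420x560x3 uint8, blue, green, red; 420x560 float32, m along the optical axis (not along the pixel's ray), 0 where there is no reading.
- camera_params(name): a dict with "fx", "fy", "cx", "cy" (pixels), "position" and "rotation" of the camera in the world. Camera axes: x right, y up, looking along -z (the intrinsics and any distortion apply to the point x, -y, -z); pixel columns grow to the right and rows downward; lengths in m; the calibration is good to about 2 mm. A picture is of the moment at which its call begins: read the wrist's pose just before it. camera_params takes no time and is no camera call; for the wrist camera it gives the pose at the moment of the call.
- robot.close_job(): hands the job in; it is judged then, once.
The state is a dict: "t": time; "q": joint angles; "dq": joint speeds; "joint_torque": joint torques, N m; "tool_pos": TCP position; "orientation": TCP orientation; "force": force on the tool from outside, world axes, zero at the start; "wrist_torque": the same for the moment, N m; "opening": finger opening in m; "gripper_force": force on a finger pad.
Only numpy, scipy, OpenCV 4.12 (cv2) and the standard library are available. Lean on these libraries where they do the work, as an engineer would, in place of code of your own. Each camera call takes 0.05 s, during which the arm holds its last target. There are 200 camera calls.

## Task

Feed one dose with the cartridge press: push the upright handle of its flat hand wheel round with your fingertips, clockwise seen from above, through exactly one full turn, until it stands over the index pointer again where it began. Do not run past the pointer, do not grip the handle or anything else (only push), and leave the things round about where they are.

Things in the scene. Friction and masses are not known exactly. Their poses are not given: they have to be found in the camera images.
- dose_wheel (a joint): turn of the hand wheel relative to the index ring, rad: 0 at the start (handle over the pointer), grows clockwise seen from above; one full turn is 6.283. Dry friction of about 0.12 N m (2 N at the handle) holds it where it is left; it does not spring back. Its stops lie well outside one turn, at -0.4 and 10
- index_ring (a joint): setting of the stiff notched index ring under the wheel, rad; it differs from start to start and stays as found during the job (5 N m friction)
- wheel_centre (a point): centre of the hand wheel, on its vertical axis, at the height of the top of the rim (119 mm over the worktop). The wheel lies flat: dark steel rim 128 mm across, three spokes, a hub 32 mm across with its top 4 mm above the rim top. A steel gauge stem 12 mm across stands 25 mm out of the hub at the start and sinks 12 mm in one turn. It sits on a white gear housing 108 x 100 mm, on a grey base 235 x 112 mm
- handle_mid (a point): middle of the upright black handle on the wheel: a barrel 26 mm across, from 121 to 173 mm over the worktop (this point at 147 mm), on the rim, 58 mm from the wheel axis; it is one piece with the wheel and does not spin on its own
- pointer_tip (a point): outer end of the dark steel pointer that sticks out from the index ring beyond the wheel rim, 86 mm from the wheel axis, 97 mm over the worktop, just below the rim's height
- press: the cartridge press, fixed to the worktop; origin on the worktop under the wheel axis; its x axis points along the twin cartridge (base from -60 to +175 mm, clear nozzle to +217 mm), z up; the cartridge and rods stay below 75 mm; two fixed rods stick out at its back to -101 mm
- stapler: loose black pocket stapler, 26 x 105 x 31 mm, long along its y; origin under its centre
- dispenser: loose black tape dispenser, 140 x 52 x 78 mm, long along its x; origin under its centre
- roll_carton: loose white carton with a blue band, 60 x 101 x 56 mm; origin under its centre
- tub: loose yellow round tub with lid, 89 mm across, 52 mm high; origin under its centre
- pen: loose blue pen, 139 mm long along its y, 11 mm thick; origin under its centre
- tips_carton: loose white and teal carton, 60 x 86 x 113 mm; origin under its centre

How it is judged:
On the way, in this order (a step that is already met when the one before it is completed fails the run):
1. the wheel has gone a quarter turn clockwise (value of joint dose_wheel above 1.57 rad).
2. the wheel has gone three quarters of a turn clockwise (value of joint dose_wheel above 4.71 rad).
At the end, for the whole second after the job is handed in: the wheel stands still one full clockwise turn from its start, within 0.2 rad either way (about 12 mm at the handle), and the index pointer has not been shifted by 8 mm or more (value of joint dose_wheel between 6.08 and 6.48 rad and velocity of joint dose_wheel between -0.05 and 0.05 rad/s and distance of pointer_tip from where it was at the start of the episode below 0.008 m); the robot touches nothing.
It fails at once if the wheel was run past one turn by more than 0.3 rad (value of joint dose_wheel above 6.58 rad).
It fails at once if the handle was gripped: squeezed from two opposite sides ((contact force between the fingers and handle_c0 above 0.5 N and contact force between the fingers and handle_c2 above 0.5 N) or (contact force between the fingers and handle_c1 above 0.5 N and contact force between the fingers and handle_c3 above 0.5 N)).
It fails at once if one of the things round about was moved by more than 20 mm or lifted (distance of any of stapler, dispenser, roll_carton, tub, pen, tips_carton from where it was at the start of the episode above 0.02 m).
It also fails if it takes over 64 s, if anything falls off the work surface, if the arm or the gripper's body presses on something with over 40 N, if the wrist force passes 120 N, or if a joint passes its speed limit or range.

## Working session

There is one attempt and no reset: what is moved stays moved. The work goes in short steps, Python scripts to look and compute and a tool call to move; the robot and the scene stay as the last step left them, time stands still between calls to the robot, and variables do not carry over. Pictures are saved under pics/ and viewed, at most 10 in all, crops included, and the job is handed in when it is done.

Besides the shell and the picture viewer there is one more tool, called after "Emit:" as name(argument=value, ...), one argument or row to a line, values as JSON. carry_out: Moves the arm, as the interface text tells. Its arguments: {"type":"object","properties":{"targets":{"type":"array","items":{"type":"object","properties":{"hand":{"type":"number"},"x":{"type":"number"},"y":{"type":"number"},"z":{"type":"number"},"ax":{"type":"number"},"ay":{"type":"number"},"az":{"type":"number"}}}},"newtons":{"type":"number"}},"required":["targets"]}

```bash
mkdir -p pics; ls; cat > h.py <<'E'
import numpy as np, cv2
from plant import read_state, read_camera, camera_params, robot
def ray(p,u,v):
    d=np.array([(u-p['cx'])/p['fx'],-(v-p['cy'])/p['fy'],-1.0])
    return np.array(p['position']),np.array(p['rotation'])@d
def onplane(p,u,v,z):
    o,d=ray(p,u,v); return o+d*(z-o[2])/d[2]
E
python3 - <<'E'
from h import *
s=read_state(); print({k:np.round(v,3) for k,v in s.items()})
for n in('scene','top'):
    p=camera_params(n); print(n,{k:np.round(v,3) for k,v in p.items() if not isinstance(v,str)})
    im,d=read_camera(n); cv2.imwrite(f'pics/{n}0.png',im); np.save(f'{n}0.npy',d)
E
```

```text
pics
{'t': np.float64(0.0), 'q': array([ 1.22 ,  0.131,  1.489,  0.   ,  1.523, -0.085]), 'dq': array([ 0.001, -0.001,  0.001, -0.001,  0.001,  0.002]), 'joint_torque': array([ 3.0000e-03, -5.5986e+01, -4.9176e+01,  7.7000e-02,  3.6000e-02,
       -0.0000e+00]), 'tool_pos': array([0.157, 0.579, 0.404]), 'orientation': array([-4.160e-01, -3.113e+00,  3.000e-03]), 'force': array([ 0.153, -0.297, -0.054]), 'wrist_torque': array([ 0.033,  0.015, -0.057]), 'gripper_force': np.float64(0.0), 'opening': np.float64(0.093)}
scene {'fx': np.float64(430.077), 'fy': np.float64(430.077), 'cx': np.float64(280.027), 'cy': np.float64(212.565), 'position': array([-0.258, -0.956,  0.663]), 'rotation': array([ 1.085, -0.359, -0.567])}
top {'fx': np.float64(480.545), 'fy': np.float64(480.545), 'cx': np.float64(280.382), 'cy': np.float64(204.583), 'position': array([ 0.37 , -0.01 ,  1.291]), 'rotation': array([ 0.04 , -0.038, -1.572])}
```

View pics/top0.png

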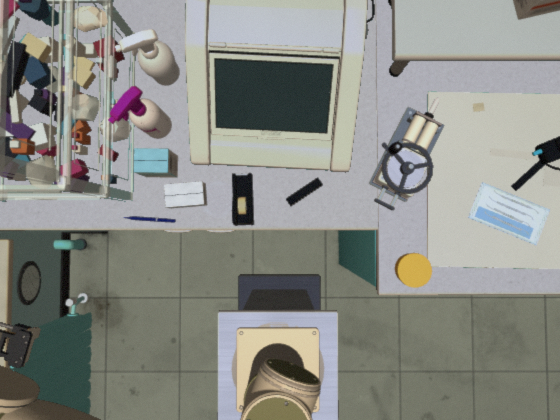

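View pics/scene0.png

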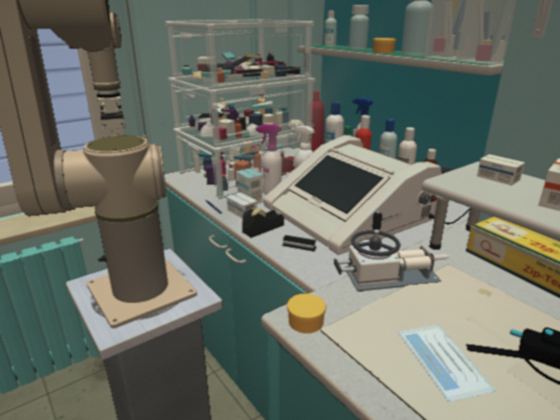

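The top view shows the wheel near (406,167), with the handle upper left of it, and the tub at (414,270). In the scene view the wheel is near (376,243). A shelf stands behind it. Next I'll zoom in and compute positions.

```bash
sed -i "s/np.array(p\['rotation'\])@d/cv2.Rodrigues(np.array(p['rotation'],float))[0]@d/" h.py
python3 - <<'E'
from h import *
t=cv2.imread('pics/top0.png'); s=cv2.imread('pics/scene0.png')
a=cv2.resize(t[95:220,360:450],None,fx=4.4,fy=4.4,interpolation=2); b=cv2.resize(s[200:290,330:450],None,fx=3.3,fy=3.3,interpolation=2)
c=np.zeros((550,800,3),np.uint8); c[:a.shape[0],:a.shape[1]]=a; c[:b.shape[0],400:400+b.shape[1]]=b[:,:400]; cv2.imwrite('pics/crop0.png',c)
p=camera_params('top'); d=np.load('top0.npy')
# rim: dark ring, points by depth between z .10 and .125 near wheel
H,W=d.shape; uu,vv=np.meshgrid(np.arange(W),np.arange(H))
R=cv2.Rodrigues(np.array(p['rotation'],float))[0]
P=np.stack([(uu-p['cx'])/p['fx'],-(vv-p['cy'])/p['fy'],-np.ones_like(uu,float)],-1)*d[...,None]@R.T+p['position']
np.save('P.npy',P)
roi=(uu>365)&(uu<445)&(vv>100)&(vv<215)
for lo,hi in((.107,.128),(.128,.15),(.155,.19)):
    m=roi&(P[...,2]>lo)&(P[...,2]<hi); q=P[m]; print(lo,m.sum(),q.mean(0).round(4),q.min(0).round(3),q.max(0).round(3))
m=roi&(P[...,2]>.107)&(P[...,2]<.128)&(t.max(2)<110)
(c,r,_)=cv2.fitEllipse(cv2.convexHull(np.argwhere(m)[:,::-1].astype(np.int32))); print('ellipse px',c,r,onplane(p,*c,.117))
for u,v in((395,147),(470,30),(398,68),(414,270)): print(u,v,P[v,u].round(3))
E
```

```text
0.107 957 [ 0.5147 -0.3222  0.1178] [ 0.456 -0.384  0.108] [ 0.583 -0.258  0.128]
0.128 56 [ 0.534  -0.3023  0.142 ] [ 0.507 -0.327  0.128] [ 0.572 -0.271  0.149]
0.155 102 [ 0.5615 -0.281   0.1696] [ 0.551 -0.294  0.155] [ 0.574 -0.271  0.177]
ellipse px (406.98370361328125, 167.73428344726562) (50.82463836669922, 51.26062774658203) [ 0.51879571 -0.31997365  0.117     ]
395 147 [ 0.561 -0.278  0.173]
470 30 [ 0.823 -0.444  0.212]
398 68 [ 0.786 -0.315  0.063]
414 270 [ 0.263 -0.352  0.048]
```

View pics/crop0.png

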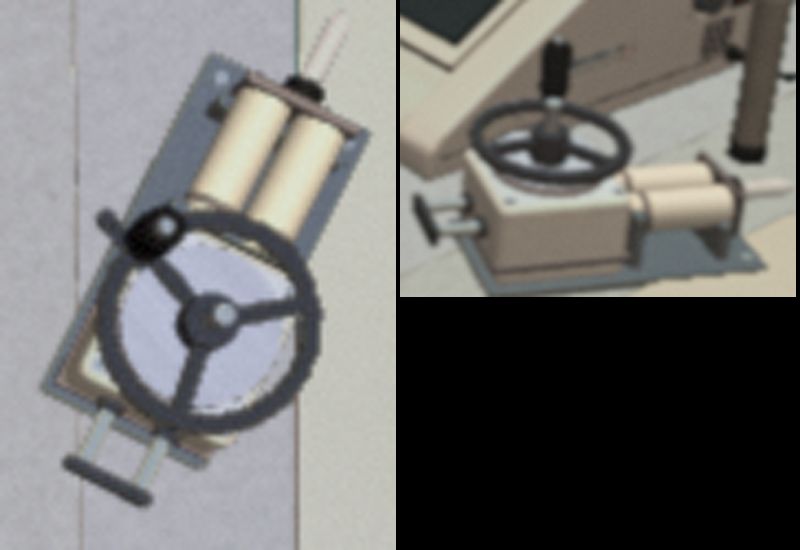

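The crop shows the wheel hub at crop pixel (209,322), the handle top at (155,232) and the pointer tip at (105,217). The handle is about 43° from world +x. Next I'll check the obstacle heights and the tool axes.

```bash
python3 - <<'E'
from h import *
P=np.load('P.npy'); x,y,z=P[...,0],P[...,1],P[...,2]
s=read_state(); R=cv2.Rodrigues(np.array(s['orientation']))[0]; print(R.round(3), R[:, 1])
for y0 in np.arange(-.5,.4,.05):
    print(round(y0,2),[round(float(z[(x>x0)&(x<x0+.05)&(y>y0)&(y<y0+.05)&(z<.9)].max(initial=0)),2) for x0 in np.arange(.35,.85,.05)])
E
```

```text
[[-0.965  0.263 -0.001]
 [ 0.263  0.965 -0.002]
 [ 0.    -0.002 -1.   ]] [ 0.26268425  0.9648804  -0.00167068]
-0.5 [0.01, 0.01, 0.02, 0.02, 0.02, 0.02, 0.02, 0.02, 0.22, 0.22]
-0.45 [0.02, 0.02, 0.01, 0.02, 0.02, 0.07, 0.07, 0.06, 0.22, 0.22]
-0.4 [0.01, 0.01, 0.12, 0.12, 0.12, 0.07, 0.08, 0.01, 0.22, 0.22]
-0.35 [0.01, 0.06, 0.13, 0.15, 0.13, 0.07, 0.05, 0.01, 0.22, 0.22]
-0.3 [0.01, 0.06, 0.12, 0.12, 0.18, 0.01, 0.01, 0.01, 0.22, 0.22]
-0.25 [0.01, 0.01, 0.01, 0.01, 0.01, 0.01, 0.14, 0.17, 0.2, 0.21]
-0.2 [0.01, 0.01, 0.01, 0.06, 0.1, 0.13, 0.15, 0.19, 0.2, 0.21]
-0.15 [0.0, 0.01, 0.04, 0.06, 0.09, 0.12, 0.15, 0.18, 0.2, 0.2]
-0.1 [0.01, 0.03, 0.04, 0.05, 0.09, 0.12, 0.15, 0.18, 0.2, 0.2]
-0.05 [0.01, 0.04, 0.04, 0.05, 0.09, 0.12, 0.15, 0.18, 0.2, 0.2]
-0.0 [0.01, 0.01, 0.01, 0.05, 0.08, 0.12, 0.15, 0.18, 0.2, 0.2]
0.05 [0.07, 0.08, 0.07, 0.05, 0.07, 0.12, 0.15, 0.17, 0.2, 0.2]
0.1 [0.08, 0.08, 0.05, 0.05, 0.06, 0.11, 0.14, 0.18, 0.2, 0.2]
0.15 [0.01, 0.06, 0.06, 0.05, 0.08, 0.11, 0.14, 0.17, 0.2, 0.21]
0.2 [0.01, 0.06, 0.06, 0.05, 0.08, 0.11, 0.14, 0.17, 0.2, 0.21]
0.25 [0.02, 0.06, 0.06, 0.12, 0.12, 0.17, 0.27, 0.01, 0.25, 0.25]
0.3 [0.02, 0.01, 0.01, 0.12, 0.12, 0.28, 0.28, 0.01, 0.25, 0.25]
0.35 [0.01, 0.41, 0.61, 0.61, 0.62, 0.62, 0.62, 0.61, 0.45, 0.41]
```

Emit:
carry_out(
  targets=[
    {"hand": 0,"x": -0.0374,"y": -0.0467,"z": 0},
    {"hand": 0,"x": -0.075,"y": -0.0934,"z": 0},
    {"hand": 0,"x": -0.1123,"y": -0.14,"z": 0},
    {"hand": 0,"x": -0.15,"y": -0.187,"z": 0},
    {"hand": 0,"x": -0.187,"y": -0.2335,"z": 0,"az": 0.15},
    {"hand": 0,"x": -0.2245,"y": -0.28,"z": 0,"az": 0.3},
    {"hand": 0,"x": -0.2245,"y": -0.28,"z": 0,"az": 0.45},
    {"hand": 0,"x": -0.2245,"y": -0.28,"z": 0,"az": 0.56},
  ],
)

```text
schema error: expected keys hand, x, y, z, ax, ay, az
```

```bash
cat >> h.py <<'E'
C=np.array([.5188,-.320]); TH0=np.arctan2(.041,.042)
def st():
    s=read_state(); R=cv2.Rodrigues(np.array(s['orientation']))[0]
    print('t',round(s['t'],2),'pos',np.round(s['tool_pos'],4),'yaw_y',np.degrees(np.arctan2(R[1,1],R[0,1])).round(1),'z',R[:,2].round(3),'q',np.round(s['q'],2),'F',np.round(s['force'],1),'op',round(float(s['opening']),4))
    return s,R
E
python3 - <<'E'
from h import *
s,R=st()
print(R.T@(np.array([.526,-.262,.404])-s['tool_pos']))
E
```

```text
t 0.1 pos [0.1575 0.5787 0.4038] yaw_y 74.8 z [-0.001 -0.002 -1.   ] q [ 1.22  0.13  1.49 -0.    1.52 -0.09] F [-0.2 -0.4 -0.7] op 0.0931
[-0.57638953 -0.71441421  0.00090462]
```

Emit:
carry_out(
  targets=[
    {"hand": 0,"x": -0.0374,"y": -0.0467,"z": 0,"ax": 0,"ay": 0,"az": 0},
    {"hand": 0,"x": -0.075,"y": -0.0934,"z": 0,"ax": 0,"ay": 0,"az": 0},
    {"hand": 0,"x": -0.1123,"y": -0.14,"z": 0,"ax": 0,"ay": 0,"az": 0},
    {"hand": 0,"x": -0.15,"y": -0.187,"z": 0,"ax": 0,"ay": 0,"az": 0},
    {"hand": 0,"x": -0.187,"y": -0.2335,"z": 0,"ax": 0,"ay": 0,"az": 0.15},
    {"hand": 0,"x": -0.2245,"y": -0.28,"z": 0,"ax": 0,"ay": 0,"az": 0.3},
    {"hand": 0,"x": -0.2245,"y": -0.28,"z": 0,"ax": 0,"ay": 0,"az": 0.45},
    {"hand": 0,"x": -0.2245,"y": -0.28,"z": 0,"ax": 0,"ay": 0,"az": 0.56},
  ],
)

```text
t: 1.1
tool_pos: [0.3011, 0.2487, 0.4045]
orientation: [-1.271, -2.873, 0.0]
force: [-0.2, 1.0, -0.2]
opening: 0.0177
gripper_force: 0.0
```

```bash
python3 - <<'E'
from h import *
s,R=st()
print(R.T@(np.array([.526,-.262,.404])-s['tool_pos']))
E
```

```text
t 1.1 pos [0.3011 0.2487 0.4045] yaw_y 42.3 z [-0.  0. -1.] q [ 0.56 -0.47  2.02  0.    1.59 -0.18] F [-0.2  1.  -0.2] op 0.0177
[-5.29199025e-01 -1.77127410e-01  4.92330581e-04]
```

Emit:
carry_out(
  targets=[
    {"hand": 0,"x": -0.056,"y": -0.019,"z": 0,"ax": 0,"ay": 0,"az": 0},
    {"hand": 0,"x": -0.112,"y": -0.037,"z": 0,"ax": 0,"ay": 0,"az": 0},
    {"hand": 0,"x": -0.168,"y": -0.056,"z": 0,"ax": 0,"ay": 0,"az": 0},
    {"hand": 0,"x": -0.224,"y": -0.075,"z": 0,"ax": 0,"ay": 0,"az": 0},
    {"hand": 0,"x": -0.28,"y": -0.094,"z": 0,"ax": 0,"ay": 0,"az": 0},
    {"hand": 0,"x": -0.336,"y": -0.112,"z": 0,"ax": 0,"ay": 0,"az": 0},
    {"hand": 0,"x": -0.392,"y": -0.131,"z": 0,"ax": 0,"ay": 0,"az": 0},
    {"hand": 0,"x": -0.44,"y": -0.147,"z": 0,"ax": 0,"ay": 0,"az": 0},
  ],
)

```text
t: 2.1
tool_pos: [0.4912, -0.1755, 0.4042]
orientation: [-1.262, -2.876, -0.0]
force: [0.4, 0.5, 0.3]
opening: 0.0002
gripper_force: 0.0
```

```bash
python3 - <<'E'
from h import *
s,R=st()
print(R.T@(np.array([.526,-.262,.324])-s['tool_pos']))
p=camera_params('wrist'); print(p['position'])
im,d=read_camera('wrist'); cv2.imwrite('pics/w1.png',im)
E
```

```text
t 2.1 pos [ 0.4912 -0.1755  0.4042] yaw_y 42.6 z [-0.001  0.    -1.   ] q [-0.44 -0.08  1.7  -0.    1.52 -1.19] F [0.4 0.5 0.3] op 0.0002
[-0.087208   -0.0329513   0.08018057]
[ 0.43494814 -0.11353531  0.3834217 ]
```

View pics/w1.png

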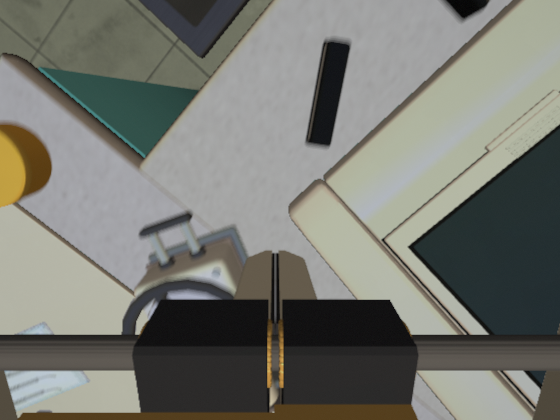

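The wrist view shows the shut fingertips at about (277,255), with the wheel rim ahead at (185,300). Nothing lies under the approach path, so I'll go over and down behind the handle.

Emit:
carry_out(
  targets=[
    {"hand": 0,"x": -0.045,"y": -0.017,"z": 0,"ax": 0,"ay": 0,"az": 0},
    {"hand": 0,"x": -0.087,"y": -0.033,"z": 0,"ax": 0,"ay": 0,"az": 0},
    {"hand": 0,"x": -0.087,"y": -0.033,"z": 0.02,"ax": 0,"ay": 0,"az": 0},
    {"hand": 0,"x": -0.087,"y": -0.033,"z": 0.04,"ax": 0,"ay": 0,"az": 0},
    {"hand": 0,"x": -0.087,"y": -0.033,"z": 0.06,"ax": 0,"ay": 0,"az": 0},
    {"hand": 0,"x": -0.087,"y": -0.033,"z": 0.08,"ax": 0,"ay": 0,"az": 0},
    {"hand": 0,"x": -0.087,"y": -0.033,"z": 0.08,"ax": 0,"ay": 0,"az": 0},
  ],
)

```text
t: 3.02
tool_pos: [0.5249, -0.2586, 0.3221]
orientation: [-1.258, -2.874, -0.001]
force: [0.3, -0.4, 0.0]
opening: 0.0004
gripper_force: 0.0
```

```bash
cat >> h.py <<'E'
from scipy.optimize import brentq
def lag(th,yaw,hx=.009,hy=.0175,r=.058,rh=.013):
    h=r*np.array([np.cos(th),np.sin(th)]); ey=np.array([np.cos(yaw),np.sin(yaw)]); ex=np.array([ey[1],-ey[0]])
    def f(l):
        d=h-r*np.array([np.cos(th+l),np.sin(th+l)])
        return np.hypot(max(abs(d@ex)-hx,0),max(abs(d@ey)-hy,0))-rh
    return brentq(f,.05,1.2)
def plan(turns,z=.324):
    "tool-axis shifts from now for wheel values in `turns` (deg)"
    s,R=st(); yaw=np.arctan2(R[1,1],R[0,1]); pos=np.array(s['tool_pos'])
    rel=pos[:2]-C; print('finger psi back from start',np.degrees(np.arctan2(*rel[::-1])-TH0).round(1),'r',np.hypot(*rel).round(4))
    for w in turns:
        th=TH0-np.radians(w); a=th+lag(th,yaw)
        print(w,np.degrees(a-th).round(1),(R.T@(np.array([*(C+.058*np.array([np.cos(a),np.sin(a)])),z])-pos)).round(4))
E
python3 - <<'E'
from h import *
plan([-10,-5,0,5,10,15,20,25,30])
for n in('top','scene'): im,d=read_camera(n); cv2.imwrite(f'pics/{n}1.png',im)
im=cv2.imread('pics/top1.png'); im2=cv2.imread('pics/scene1.png')
a=cv2.resize(im[95:220,360:450],None,fx=4.4,fy=4.4,interpolation=2); b=cv2.resize(im2[180:290,330:450],None,fx=3.3,fy=3.3,interpolation=2)
c=np.zeros((550,800,3),np.uint8); c[:a.shape[0],:a.shape[1]]=a; c[:b.shape[0],400:400+b.shape[1]]=b[:,:400]; cv2.imwrite('pics/crop1.png',c)
E
```

```text
t 3.02 pos [ 0.5249 -0.2586  0.3221] yaw_y 42.7 z [-0.004  0.002 -1.   ] q [-0.55  0.15  1.62  0.    1.38 -1.29] F [ 0.3 -0.4  0. ] op 0.0004
finger psi back from start 40.1 r 0.0617
-10 23.9 [-0.0073  0.0011 -0.0019]
-5 23.0 [-0.0123  0.0043 -0.0019]
0 22.4 [-0.0174  0.0069 -0.0019]
5 22.1 [-0.0224  0.0088 -0.002 ]
10 21.9 [-0.0275  0.0103 -0.002 ]
15 21.9 [-0.0325  0.0113 -0.002 ]
20 22.1 [-0.0373  0.0118 -0.002 ]
25 22.4 [-0.042   0.0119 -0.002 ]
30 22.9 [-0.0466  0.0116 -0.0021]
```

View pics/crop1.png

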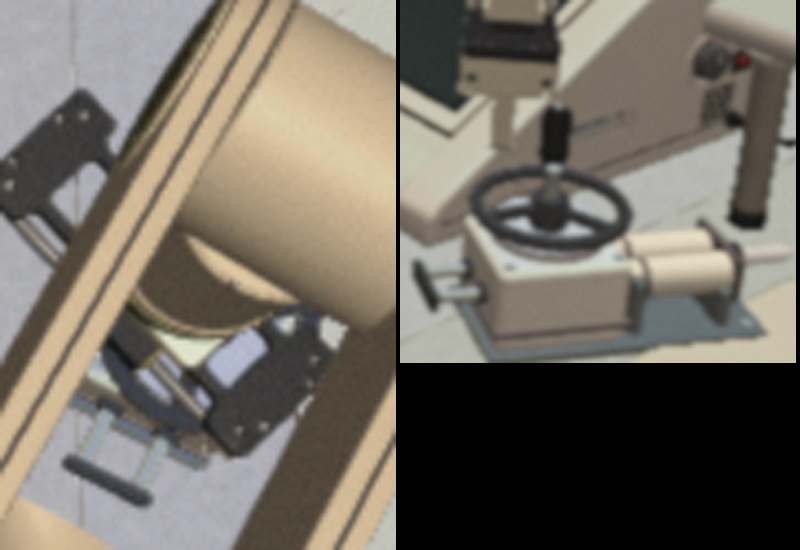

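The scene crop shows the fingertips at crop (503,148), left of the handle at (555,135), with the wide finger block just above the handle top. I'll raise 6 mm for margin and start pushing.

Emit:
carry_out(
  targets=[
    {"hand": 0,"x": -0.009,"y": 0.003,"z": -0.006,"ax": 0,"ay": 0,"az": 0},
    {"hand": 0,"x": -0.0145,"y": 0.006,"z": -0.006,"ax": 0,"ay": 0,"az": 0},
    {"hand": 0,"x": -0.02,"y": 0.008,"z": -0.006,"ax": 0,"ay": 0,"az": 0},
    {"hand": 0,"x": -0.0275,"y": 0.0103,"z": -0.006,"ax": 0,"ay": 0,"az": 0},
    {"hand": 0,"x": -0.0325,"y": 0.0113,"z": -0.006,"ax": 0,"ay": 0,"az": 0},
    {"hand": 0,"x": -0.0373,"y": 0.0118,"z": -0.006,"ax": 0,"ay": 0,"az": 0},
    {"hand": 0,"x": -0.042,"y": 0.0119,"z": -0.006,"ax": 0,"ay": 0,"az": 0},
    {"hand": 0,"x": -0.0466,"y": 0.0116,"z": -0.006,"ax": 0,"ay": 0,"az": 0},
  ],
)

```text
t: 4.12
tool_pos: [0.5658, -0.2862, 0.3304]
orientation: [-1.26, -2.877, -0.0]
force: [-3.3, 0.9, -0.4]
opening: -0.0001
gripper_force: 1.6
```

```bash
cat >> h.py <<'E'
def look(tag):
    "handle position from scene depth/colour: near-black pixels at z .125-.18 within the ring of radius .04-.075"
    p=camera_params('scene'); im,d=read_camera('scene'); cv2.imwrite(f'pics/s_{tag}.png',im)
    v,u=np.indices(d.shape); R=cv2.Rodrigues(np.array(p['rotation'],float))[0]
    P=np.stack([(u-p['cx'])/p['fx'],-(v-p['cy'])/p['fy'],-np.ones(d.shape)],-1)*d[...,None]@R.T+p['position']
    rr=np.hypot(P[...,0]-C[0],P[...,1]-C[1])
    m=(rr>.035)&(rr<.08)&(P[...,2]>.13)&(P[...,2]<.172)&(im.max(2)<60)
    q=P[m]; 
    if len(q)<8: print('handle hidden',len(q)); return
    c=np.median(q,0)[:2]; away=c-np.array(p['position'])[:2]; c=c+.0105*away/np.linalg.norm(away)
    print('handle n',len(q),c.round(4),'r',np.hypot(*(c-C)).round(3),'wheel deg',np.degrees((TH0-np.arctan2(*(c-C)[::-1]))%(2*np.pi)).round(1))
E
python3 - <<'E'
from h import *
look('a'); plan(range(30,80,5),.328)
E
```

```text
handle n 125 [ 0.5749 -0.3064] r 0.058 wheel deg 30.7
t 4.17 pos [ 0.566  -0.2865  0.3305] yaw_y 42.7 z [-0.  0. -1.] q [-0.55  0.27  1.47 -0.    1.4  -1.29] F [-2.7  0.8 -0.8] op 0.0002
finger psi back from start -9.0 r 0.0579
30 22.9 [0.0018 0.0003 0.0025]
35 23.5 [-0.0025 -0.0002  0.0025]
40 24.4 [-0.0066 -0.0011  0.0025]
45 25.5 [-0.0105 -0.0022  0.0025]
50 26.8 [-0.014  -0.0035  0.0025]
55 28.3 [-0.0172 -0.0048  0.0025]
60 29.8 [-0.0204 -0.0065  0.0025]
65 31.0 [-0.0237 -0.0084  0.0025]
70 31.9 [-0.0271 -0.0108  0.0025]
75 32.5 [-0.0306 -0.0135  0.0025]
```

Emit:
carry_out(
  targets=[
    {"hand": 0,"x": -0.004,"y": -0.001,"z": 0.001,"ax": 0,"ay": 0,"az": 0},
    {"hand": 0,"x": -0.009,"y": -0.0018,"z": 0.001,"ax": 0,"ay": 0,"az": 0},
    {"hand": 0,"x": -0.0125,"y": -0.003,"z": 0.001,"ax": 0,"ay": 0,"az": 0},
    {"hand": 0,"x": -0.0157,"y": -0.0042,"z": 0.001,"ax": 0,"ay": 0,"az": 0},
    {"hand": 0,"x": -0.0188,"y": -0.0057,"z": 0.001,"ax": 0,"ay": 0,"az": 0},
    {"hand": 0,"x": -0.022,"y": -0.0075,"z": 0.001,"ax": 0,"ay": 0,"az": 0},
    {"hand": 0,"x": -0.0265,"y": -0.0104,"z": 0.001,"ax": 0,"ay": 0,"az": 0},
    {"hand": 0,"x": -0.0306,"y": -0.0135,"z": 0.001,"ax": 0,"ay": 0,"az": 0},
  ],
)

```text
t: 5.18
tool_pos: [0.575, -0.3175, 0.3289]
orientation: [-1.259, -2.871, 0.0]
force: [-20.1, 7.5, 8.0]
opening: 0.001
gripper_force: 9.2
```

```bash
python3 - <<'E'
from h import *
look('b'); plan(range(70,130,6),.329)
E
```

```text
handle n 132 [ 0.5722 -0.3427] r 0.058 wheel deg 67.3
t 5.22 pos [ 0.5749 -0.3181  0.3288] yaw_y 42.6 z [-0.006  0.002 -1.   ] q [-0.58  0.33  1.4  -0.    1.42 -1.33] F [-15.4   5.7   2.5] op 0.0005
finger psi back from start -42.4 r 0.0561
70 31.9 [ 0.0021  0.0041 -0.0002]
76 32.6 [-0.002   0.0007 -0.0002]
82 32.7 [-0.0062 -0.0035 -0.0002]
88 32.3 [-0.0103 -0.0085 -0.0002]
94 31.4 [-0.0141 -0.0144 -0.0002]
100 30.7 [-0.017  -0.0205 -0.0002]
106 30.5 [-0.0191 -0.0264 -0.0002]
112 30.6 [-0.0205 -0.0322 -0.0002]
118 31.1 [-0.0212 -0.0378 -0.0002]
124 31.8 [-0.0214 -0.0431 -0.0002]
```

The force rose because the flat finger face was wedging the handle radially. I'll re-plan with the contact normal along the tangent: back off, step outward, then push with the finger corner or end.

```bash
cat >> h.py <<'E'
def place(w,yaw,back=0,hx=.009,hy=.0175,r=.058,rh=.013):
    th=TH0-np.radians(w); h=r*np.array([np.cos(th),np.sin(th)]); t=np.array([np.sin(th),-np.cos(th)])
    ey=np.array([np.cos(yaw),np.sin(yaw)]); ex=np.array([ey[1],-ey[0]])
    p=ex*hx*np.clip(t@ex/.35,-1,1)+ey*hy*np.clip(t@ey/.35,-1,1)
    def f(L):
        d=p+t*L; return np.hypot(max(abs(d@ex)-hx,0),max(abs(d@ey)-hy,0))-rh
    return C+h-p-t*(brentq(f,0,.06)+back)
def dist(c,w,yaw,hx=.009,hy=.0175):
    th=TH0-np.radians(w); d=C+.058*np.array([np.cos(th),np.sin(th)])-c
    ey=np.array([np.cos(yaw),np.sin(yaw)]); ex=np.array([ey[1],-ey[0]])
    return np.hypot(max(abs(d@ex)-hx,0),max(abs(d@ey)-hy,0))-.013
def plan2(turns,z=.329,back=0):
    s,R=st(); yaw=np.arctan2(R[1,1],R[0,1]); pos=np.array(s['tool_pos'])
    for w in turns:
        c=place(w,yaw,back); print(w,c.round(4),(R.T@(np.array([*c,z])-pos)).round(4))
    return pos,R,yaw
E
python3 - <<'E'
from h import *
pos,R,yaw=plan2([67],back=.010)
plan2([67,73,79,85,91,97,103])
via=[pos[:2]]
b=(R@np.array([.010,.014,0]))[:2]+pos[:2]; g=place(67,yaw,.010)
for a,c in((pos[:2],b),(b,g)): print([round(dist(a+(c-a)*k,67,yaw)*1e3,1) for k in np.linspace(0,1,6)])
E
```

```text
t 5.22 pos [ 0.5749 -0.3181  0.3288] yaw_y 42.6 z [-0.006  0.002 -1.   ] q [-0.58  0.33  1.4  -0.    1.42 -1.33] F [-15.4   5.7   2.5] op 0.0005
67 [ 0.588  -0.3027] [ 0.0025  0.0201 -0.0002]
t 5.22 pos [ 0.5749 -0.3181  0.3288] yaw_y 42.6 z [-0.006  0.002 -1.   ] q [-0.58  0.33  1.4  -0.    1.42 -1.33] F [-15.4   5.7   2.5] op 0.0005
67 [ 0.5841 -0.3119] [-0.0017  0.011  -0.0002]
73 [ 0.5833 -0.3183] [-0.0059  0.006  -0.0002]
79 [ 0.5831 -0.326 ] [-0.0114  0.0007 -0.0002]
85 [ 0.5822 -0.3338] [-0.0165 -0.0053 -0.0002]
91 [ 0.5807 -0.3412] [-0.0209 -0.0114 -0.0003]
97 [ 0.5788 -0.3481] [-0.0248 -0.0174 -0.0003]
103 [ 0.5766 -0.3545] [-0.0279 -0.0234 -0.0003]
[np.float64(-5.8), np.float64(-3.2), np.float64(-0.2), np.float64(3.0), np.float64(6.3), np.float64(9.7)]
[np.float64(9.7), np.float64(9.4), np.float64(9.3), np.float64(9.4), np.float64(9.6), np.float64(10.0)]
```

```bash
sed -i 's/hx=.009,hy=.0175/hx=.008,hy=.009/' h.py
python3 - <<'E'
from h import *
pos,R,yaw=plan2([67],back=.008)
plan2([67,73,79,85,91,97,103])
b=(R@np.array([.006,.010,0]))[:2]+pos[:2]; g=place(67,yaw,.008)
for a,c in((pos[:2],b),(b,g)): print([round(dist(a+(c-a)*k,67,yaw)*1e3,1) for k in np.linspace(0,1,6)])
E
```

```text
t 5.22 pos [ 0.5749 -0.3181  0.3288] yaw_y 42.6 z [-0.006  0.002 -1.   ] q [-0.58  0.33  1.4  -0.    1.42 -1.33] F [-15.4   5.7   2.5] op 0.0005
67 [ 0.5816 -0.311 ] [ 0.0007  0.0097 -0.0002]
t 5.22 pos [ 0.5749 -0.3181  0.3288] yaw_y 42.6 z [-0.006  0.002 -1.   ] q [-0.58  0.33  1.4  -0.    1.42 -1.33] F [-15.4   5.7   2.5] op 0.0005
67 [ 0.5785 -0.3184] [-0.0027  0.0025 -0.0002]
73 [ 0.5777 -0.3248] [-0.0068 -0.0025 -0.0002]
79 [ 0.5773 -0.3323] [-0.0121 -0.0078 -0.0002]
85 [ 0.5761 -0.3398] [-0.0168 -0.0138 -0.0002]
91 [ 0.5745 -0.347 ] [-0.021  -0.0199 -0.0002]
97 [ 0.5724 -0.3537] [-0.0245 -0.0259 -0.0002]
103 [ 0.5699 -0.3599] [-0.0274 -0.0319 -0.0002]
[np.float64(-0.6), np.float64(1.7), np.float64(4.0), np.float64(6.3), np.float64(8.6), np.float64(10.9)]
[np.float64(10.9), np.float64(10.3), np.float64(9.7), np.float64(9.1), np.float64(8.5), np.float64(8.0)]
```

Emit:
carry_out(
  targets=[
    {"hand": 0,"x": 0.006,"y": 0.011,"z": 0,"ax": 0,"ay": 0,"az": 0},
    {"hand": 0,"x": -0.001,"y": 0.0115,"z": 0,"ax": 0,"ay": 0,"az": 0},
    {"hand": 0,"x": -0.004,"y": 0.006,"z": 0,"ax": 0,"ay": 0,"az": 0},
    {"hand": 0,"x": -0.008,"y": -0.001,"z": 0,"ax": 0,"ay": 0,"az": 0},
    {"hand": 0,"x": -0.0133,"y": -0.007,"z": 0,"ax": 0,"ay": 0,"az": 0},
    {"hand": 0,"x": -0.018,"y": -0.013,"z": 0,"ax": 0,"ay": 0,"az": 0},
    {"hand": 0,"x": -0.0222,"y": -0.019,"z": 0,"ax": 0,"ay": 0,"az": 0},
    {"hand": 0,"x": -0.0257,"y": -0.025,"z": 0,"ax": 0,"ay": 0,"az": 0},
  ],
)

```text
t: 6.22
tool_pos: [0.5754, -0.3539, 0.3295]
orientation: [-1.261, -2.877, -0.0]
force: [0.4, 2.4, -0.6]
opening: 0.0006
gripper_force: 1.1
```

```bash
python3 - <<'E'
from h import *
look('c'); plan2(range(91,150,6),.329)
E
```

```text
handle n 134 [ 0.5504 -0.3688] r 0.058 wheel deg 101.4
t 6.28 pos [ 0.5751 -0.3547  0.3295] yaw_y 42.6 z [-0. -0. -1.] q [-0.63  0.37  1.34 -0.    1.43 -1.37] F [-0.5  1.5 -0.3] op 0.0004
91 [ 0.5745 -0.347 ] [0.0061 0.0048 0.0005]
97 [ 0.5724 -0.3537] [ 0.0026 -0.0012  0.0005]
103 [ 0.5699 -0.3599] [-0.0003 -0.0073  0.0005]
109 [ 0.5669 -0.3657] [-0.0025 -0.0134  0.0005]
115 [ 0.5623 -0.3702] [-0.0027 -0.0199  0.0005]
121 [ 0.5568 -0.3732] [-0.0013 -0.0259  0.0006]
127 [ 0.5511 -0.3757] [ 0.0008 -0.0318  0.0006]
133 [ 0.5452 -0.3775] [ 0.0035 -0.0374  0.0006]
139 [ 0.5391 -0.3787] [ 0.0068 -0.0427  0.0006]
145 [ 0.5329 -0.3792] [ 0.0106 -0.0476  0.0006]
```

Emit:
carry_out(
  targets=[
    {"hand": 0,"x": -0.001,"y": -0.007,"z": 0,"ax": 0,"ay": 0,"az": 0},
    {"hand": 0,"x": -0.0028,"y": -0.0134,"z": 0,"ax": 0,"ay": 0,"az": 0},
    {"hand": 0,"x": -0.003,"y": -0.0199,"z": 0,"ax": 0,"ay": 0,"az": 0},
    {"hand": 0,"x": -0.0015,"y": -0.0259,"z": 0,"ax": 0,"ay": 0,"az": 0},
    {"hand": 0,"x": 0.0006,"y": -0.0318,"z": 0,"ax": 0,"ay": 0,"az": 0},
    {"hand": 0,"x": 0.0033,"y": -0.0374,"z": 0,"ax": 0,"ay": 0,"az": 0},
    {"hand": 0,"x": 0.0067,"y": -0.0427,"z": 0,"ax": 0,"ay": 0,"az": 0},
    {"hand": 0,"x": 0.0106,"y": -0.0476,"z": 0,"ax": 0,"ay": 0,"az": 0},
  ],
)

```text
t: 7.28
tool_pos: [0.533, -0.3781, 0.3299]
orientation: [1.261, 2.877, -0.0]
force: [3.2, 0.1, -0.1]
opening: 0.0011
gripper_force: 0.9
```

```bash
python3 - <<'E'
from h import *
look('d'); plan2(range(139,206,6),.329)
E
```

```text
handle n 151 [ 0.5043 -0.3777] r 0.059 wheel deg 148.4
t 7.33 pos [ 0.5325 -0.3783  0.3298] yaw_y 42.7 z [-0. -0. -1.] q [-0.7   0.31  1.41 -0.    1.41 -1.44] F [ 1.3 -0.7  0.3] op 0.0004
139 [ 0.5391 -0.3787] [-0.0047  0.0046  0.0008]
145 [ 0.5329 -0.3792] [-0.0009 -0.0003  0.0008]
151 [ 0.5266 -0.3791] [ 0.0034 -0.0048  0.0008]
157 [ 0.5205 -0.3783] [ 0.0081 -0.0088  0.0009]
163 [ 0.514  -0.3775] [ 0.0131 -0.013   0.0009]
169 [ 0.5063 -0.3773] [ 0.0184 -0.0186  0.0009]
175 [ 0.4985 -0.3764] [ 0.0244 -0.0237  0.0009]
181 [ 0.4911 -0.3749] [ 0.0305 -0.0281  0.0009]
187 [ 0.4842 -0.373 ] [ 0.0365 -0.0319  0.0009]
193 [ 0.4778 -0.3708] [ 0.0425 -0.0351  0.0009]
199 [ 0.4718 -0.3679] [ 0.0487 -0.0375  0.0009]
205 [ 0.4672 -0.3634] [ 0.0552 -0.0379  0.0009]
```

Emit:
carry_out(
  targets=[
    {"hand": 0,"x": 0.0034,"y": -0.0048,"z": 0,"ax": 0,"ay": 0,"az": 0},
    {"hand": 0,"x": 0.0081,"y": -0.0088,"z": 0,"ax": 0,"ay": 0,"az": 0},
    {"hand": 0,"x": 0.0131,"y": -0.013,"z": 0,"ax": 0,"ay": 0,"az": 0},
    {"hand": 0,"x": 0.0184,"y": -0.0186,"z": 0,"ax": 0,"ay": 0,"az": 0},
    {"hand": 0,"x": 0.0244,"y": -0.0237,"z": 0,"ax": 0,"ay": 0,"az": 0},
    {"hand": 0,"x": 0.0305,"y": -0.0281,"z": 0,"ax": 0,"ay": 0,"az": 0},
    {"hand": 0,"x": 0.0365,"y": -0.0319,"z": 0,"ax": 0,"ay": 0,"az": 0},
    {"hand": 0,"x": 0.0425,"y": -0.0351,"z": 0,"ax": 0,"ay": 0,"az": 0},
  ],
)

```text
t: 8.32
tool_pos: [0.4784, -0.3704, 0.3298]
orientation: [1.261, 2.877, -0.0]
force: [3.4, -0.5, 0.5]
opening: 0.0001
gripper_force: 1.2
```

```bash
python3 - <<'E'
from h import *
look('e'); plan2(range(187,254,6),.329)
E
```

```text
handle n 154 [ 0.4688 -0.3512] r 0.059 wheel deg 192.3
t 8.38 pos [ 0.4779 -0.3703  0.3297] yaw_y 42.7 z [-0.001  0.    -1.   ] q [-0.74  0.19  1.56 -0.    1.39 -1.49] F [ 1.8 -1.1  0.3] op 0.0001
187 [ 0.4842 -0.3731] [-0.0064  0.0028  0.0007]
193 [ 0.4778 -0.3708] [-0.0004 -0.0004  0.0007]
199 [ 0.4718 -0.3679] [ 0.0058 -0.0029  0.0007]
205 [ 0.4672 -0.3634] [ 0.0123 -0.0032  0.0008]
211 [ 0.4642 -0.358 ] [ 0.0183 -0.0018  0.0008]
217 [ 0.4617 -0.3523] [0.0242 0.0003 0.0008]
223 [ 0.4599 -0.3463] [0.0298 0.003  0.0008]
229 [ 0.4587 -0.3402] [0.0351 0.0063 0.0008]
235 [ 0.4582 -0.334 ] [0.04   0.0101 0.0008]
241 [ 0.4583 -0.3278] [0.0445 0.0144 0.0008]
247 [ 0.4591 -0.3216] [0.0485 0.0192 0.0008]
253 [ 0.4599 -0.3152] [0.0526 0.0241 0.0008]
```

Emit:
carry_out(
  targets=[
    {"hand": 0,"x": 0.0058,"y": -0.0029,"z": 0,"ax": 0,"ay": 0,"az": 0},
    {"hand": 0,"x": 0.0123,"y": -0.0032,"z": 0,"ax": 0,"ay": 0,"az": 0},
    {"hand": 0,"x": 0.0183,"y": -0.0018,"z": 0,"ax": 0,"ay": 0,"az": 0},
    {"hand": 0,"x": 0.0242,"y": 0.0003,"z": 0,"ax": 0,"ay": 0,"az": 0},
    {"hand": 0,"x": 0.0298,"y": 0.003,"z": 0,"ax": 0,"ay": 0,"az": 0},
    {"hand": 0,"x": 0.0351,"y": 0.0063,"z": 0,"ax": 0,"ay": 0,"az": 0},
    {"hand": 0,"x": 0.04,"y": 0.0101,"z": 0,"ax": 0,"ay": 0,"az": 0},
    {"hand": 0,"x": 0.0445,"y": 0.0144,"z": 0,"ax": 0,"ay": 0,"az": 0},
  ],
)

```text
t: 9.38
tool_pos: [0.4597, -0.3279, 0.33]
orientation: [1.26, 2.876, -0.001]
force: [6.7, -4.0, -0.9]
opening: 0.0004
gripper_force: 3.2
```

```bash
python3 - <<'E'
from h import *
look('f'); plan2(range(235,302,6),.329)
E
```

```text
handle n 113 [ 0.4639 -0.2994] r 0.059 wheel deg 244.9
t 9.43 pos [ 0.4596 -0.3272  0.33  ] yaw_y 42.7 z [ 0.001 -0.001 -1.   ] q [-0.71  0.08  1.68  0.    1.38 -1.46] F [ 4.4 -2.3 -0.4] op 0.0007
235 [ 0.4582 -0.334 ] [-0.004  -0.0056  0.001 ]
241 [ 0.4583 -0.3278] [ 0.0005 -0.0013  0.001 ]
247 [ 0.4591 -0.3216] [0.0045 0.0034 0.001 ]
253 [ 0.4599 -0.3152] [0.0086 0.0084 0.001 ]
259 [ 0.4603 -0.3077] [0.0139 0.0138 0.001 ]
265 [ 0.4615 -0.3001] [0.0187 0.0197 0.001 ]
271 [ 0.4631 -0.293 ] [0.0228 0.0258 0.001 ]
277 [ 0.4652 -0.2863] [0.0263 0.0319 0.001 ]
283 [ 0.4677 -0.2801] [0.0292 0.0379 0.001 ]
289 [ 0.4707 -0.2743] [0.0313 0.0441 0.001 ]
295 [ 0.4753 -0.2698] [0.0316 0.0505 0.001 ]
301 [ 0.4808 -0.2668] [0.0301 0.0565 0.001 ]
```

Emit:
carry_out(
  targets=[
    {"hand": 0,"x": -0.002,"y": -0.0047,"z": 0,"ax": 0,"ay": 0,"az": 0},
    {"hand": 0,"x": 0.001,"y": -0.0055,"z": 0,"ax": 0,"ay": 0,"az": 0},
    {"hand": 0,"x": 0.0065,"y": 0.001,"z": 0,"ax": 0,"ay": 0,"az": 0},
    {"hand": 0,"x": 0.011,"y": 0.0074,"z": 0,"ax": 0,"ay": 0,"az": 0},
    {"hand": 0,"x": 0.0163,"y": 0.0128,"z": 0,"ax": 0,"ay": 0,"az": 0},
    {"hand": 0,"x": 0.0211,"y": 0.0187,"z": 0,"ax": 0,"ay": 0,"az": 0},
    {"hand": 0,"x": 0.0251,"y": 0.0248,"z": 0,"ax": 0,"ay": 0,"az": 0},
    {"hand": 0,"x": 0.0285,"y": 0.031,"z": 0,"ax": 0,"ay": 0,"az": 0},
  ],
)

```text
t: 10.42
tool_pos: [0.4629, -0.2856, 0.3298]
orientation: [1.26, 2.878, -0.0]
force: [-0.4, -2.3, -0.3]
opening: 0.0007
gripper_force: 1.2
```

```bash
python3 - <<'E'
from h import *
look('g'); plan2(range(271,332,6),.329)
E
```

```text
handle n 42 [ 0.494  -0.2748] r 0.052 wheel deg 285.5
t 10.47 pos [ 0.4631 -0.285   0.3298] yaw_y 42.7 z [ 0.     0.001 -1.   ] q [-0.65  0.03  1.74  0.    1.38 -1.39] F [-0.2  0.2  0.4] op 0.0006
271 [ 0.4631 -0.293 ] [-0.0059 -0.0054  0.0008]
277 [ 0.4652 -0.2863] [-0.0024  0.0006  0.0008]
283 [ 0.4677 -0.2801] [0.0005 0.0066 0.0008]
289 [ 0.4707 -0.2743] [0.0026 0.0128 0.0008]
295 [ 0.4753 -0.2698] [0.0029 0.0193 0.0008]
301 [ 0.4808 -0.2668] [0.0014 0.0253 0.0008]
307 [ 0.4865 -0.2644] [-0.0007  0.0312  0.0008]
313 [ 0.4924 -0.2625] [-0.0034  0.0368  0.0008]
319 [ 0.4985 -0.2614] [-0.0067  0.0421  0.0008]
325 [ 0.5047 -0.2608] [-0.0105  0.047   0.0008]
331 [ 0.511  -0.2609] [-0.0148  0.0515  0.0008]
```

Emit:
carry_out(
  targets=[
    {"hand": 0,"x": 0.0005,"y": 0.006,"z": 0,"ax": 0,"ay": 0,"az": 0},
    {"hand": 0,"x": 0.0026,"y": 0.0128,"z": 0,"ax": 0,"ay": 0,"az": 0},
    {"hand": 0,"x": 0.0029,"y": 0.0193,"z": 0,"ax": 0,"ay": 0,"az": 0},
    {"hand": 0,"x": 0.0014,"y": 0.0253,"z": 0,"ax": 0,"ay": 0,"az": 0},
    {"hand": 0,"x": -0.0007,"y": 0.0312,"z": 0,"ax": 0,"ay": 0,"az": 0},
    {"hand": 0,"x": -0.0034,"y": 0.0368,"z": 0,"ax": 0,"ay": 0,"az": 0},
    {"hand": 0,"x": -0.0067,"y": 0.0421,"z": 0,"ax": 0,"ay": 0,"az": 0},
    {"hand": 0,"x": -0.0105,"y": 0.047,"z": 0,"ax": 0,"ay": 0,"az": 0},
  ],
)

```text
t: 11.48
tool_pos: [0.5048, -0.2618, 0.3296]
orientation: [-1.26, -2.877, -0.0]
force: [-2.0, 1.1, 0.2]
opening: 0.0005
gripper_force: 0.8
```

```bash
python3 - <<'E'
from h import *
look('h'); plan2([325,330,335,340,345,350,355,360],.329)
E
```

```text
handle n 112 [ 0.5327 -0.2646] r 0.057 wheel deg 328.4
t 11.53 pos [ 0.5053 -0.2617  0.3297] yaw_y 42.7 z [ 0.001  0.    -1.   ] q [-0.57  0.09  1.67  0.    1.38 -1.31] F [-1.6  0.5 -0.5] op 0.0005
325 [ 0.5047 -0.2608] [0.001  0.0002 0.0007]
330 [ 0.5099 -0.2609] [-0.0025  0.004   0.0007]
335 [ 0.5151 -0.2614] [-0.0064  0.0074  0.0007]
340 [ 0.5202 -0.2623] [-0.0105  0.0105  0.0007]
345 [ 0.5261 -0.2624] [-0.0146  0.0148  0.0007]
350 [ 0.5326 -0.2628] [-0.0193  0.0194  0.0007]
355 [ 0.5391 -0.2636] [-0.0243  0.0236  0.0007]
360 [ 0.5453 -0.2648] [-0.0293  0.0273  0.0007]
```

Emit:
carry_out(
  targets=[
    {"hand": 0,"x": -0.0025,"y": 0.004,"z": 0,"ax": 0,"ay": 0,"az": 0},
    {"hand": 0,"x": -0.0064,"y": 0.0074,"z": 0,"ax": 0,"ay": 0,"az": 0},
    {"hand": 0,"x": -0.0105,"y": 0.0105,"z": 0,"ax": 0,"ay": 0,"az": 0},
    {"hand": 0,"x": -0.0146,"y": 0.0148,"z": 0,"ax": 0,"ay": 0,"az": 0},
    {"hand": 0,"x": -0.0193,"y": 0.0194,"z": 0,"ax": 0,"ay": 0,"az": 0},
    {"hand": 0,"x": -0.0215,"y": 0.0212,"z": 0,"ax": 0,"ay": 0,"az": 0},
    {"hand": 0,"x": -0.0215,"y": 0.0212,"z": 0,"ax": 0,"ay": 0,"az": 0},
  ],
)

```text
t: 12.4
tool_pos: [0.5349, -0.2634, 0.3298]
orientation: [1.26, 2.877, 0.0]
force: [-0.1, -1.4, 0.5]
opening: 0.0008
gripper_force: 0.0
```

```bash
python3 - <<'E'
from h import *
look('i'); plan2([350,353,356,358,360],.329)
E
```

```text
handle n 118 [ 0.5546 -0.2753] r 0.057 wheel deg 353.0
t 12.45 pos [ 0.5348 -0.2634  0.3299] yaw_y 42.7 z [ 0.001 -0.    -1.   ] q [-0.54  0.17  1.59  0.    1.39 -1.29] F [-0.2  0.  -0.2] op 0.0002
350 [ 0.5326 -0.2628] [ 0.002  -0.0012  0.0009]
353 [ 0.5365 -0.2632] [-0.001   0.0014  0.0009]
356 [ 0.5403 -0.2638] [-0.004   0.0038  0.0009]
358 [ 0.5428 -0.2643] [-0.0061  0.0053  0.0009]
360 [ 0.5453 -0.2648] [-0.0081  0.0068  0.0009]
```

Emit:
carry_out(
  targets=[
    {"hand": 0,"x": -0.003,"y": 0.0029,"z": 0,"ax": 0,"ay": 0,"az": 0},
    {"hand": 0,"x": -0.005,"y": 0.0044,"z": 0,"ax": 0,"ay": 0,"az": 0},
    {"hand": 0,"x": -0.0067,"y": 0.0057,"z": 0,"ax": 0,"ay": 0,"az": 0},
    {"hand": 0,"x": -0.0067,"y": 0.0057,"z": 0,"ax": 0,"ay": 0,"az": 0},
    {"hand": 0,"x": 0.005,"y": 0.003,"z": 0,"ax": 0,"ay": 0,"az": 0},
    {"hand": 0,"x": 0.02,"y": 0,"z": 0,"ax": 0,"ay": 0,"az": 0},
    {"hand": 0,"x": 0.02,"y": 0,"z": -0.05,"ax": 0,"ay": 0,"az": 0},
    {"hand": 0,"x": 0.02,"y": 0,"z": -0.1,"ax": 0,"ay": 0,"az": 0},
  ],
)

```text
t: 13.45
tool_pos: [0.5201, -0.248, 0.4303]
orientation: [-1.26, -2.876, -0.0]
force: [0.7, -0.1, 0.2]
opening: 0.0011
gripper_force: 0.0
```

Emit:
carry_out(
  targets=[
    {"hand": 0,"x": 0.06,"y": 0,"z": 0,"ax": 0,"ay": 0,"az": 0},
    {"hand": 0,"x": 0.12,"y": 0,"z": 0,"ax": 0,"ay": 0,"az": 0},
    {"hand": 0,"x": 0.18,"y": 0,"z": 0,"ax": 0,"ay": 0,"az": 0},
    {"hand": 0,"x": 0.24,"y": 0,"z": 0,"ax": 0,"ay": 0,"az": 0},
    {"hand": 0,"x": 0.3,"y": 0,"z": 0,"ax": 0,"ay": 0,"az": 0},
    {"hand": 0,"x": 0.3,"y": 0,"z": 0,"ax": 0,"ay": 0,"az": 0},
  ],
)

```text
t: 14.2
tool_pos: [0.3154, -0.0261, 0.4304]
orientation: [1.254, 2.875, 0.002]
force: [-0.1, -0.0, 0.1]
opening: 0.0007
gripper_force: 0.0
```

```bash
python3 - <<'E'
from h import *
st(); look('j')
im0=cv2.imread('pics/scene0.png'); im1=cv2.imread('pics/s_j.png')
for im in(im0,im1):
    g=im[205:252,360:400].max(2)<50; v,u=np.nonzero(g[:25]); print('scene',u.mean()+360,v.mean()+205,len(u))
t0=cv2.imread('pics/top0.png'); t1,_=read_camera('top'); cv2.imwrite('pics/top2.png',t1)
print('diff',cv2.absdiff(t0,t1)[120:215,365:445].mean())
c=np.hstack([cv2.resize(t[95:220,360:450],None,fx=4,fy=4,interpolation=2) for t in(t0,t1)]); cv2.imwrite('pics/cmp.png',c)
E
```

```text
t 14.2 pos [ 0.3154 -0.0261  0.4304] yaw_y 42.9 z [ 0.005 -0.001 -1.   ] q [-0.25 -0.73  2.14  0.    1.73 -0.99] F [-0.1 -0.   0.1] op 0.0007
handle n 121 [ 0.5594 -0.2792] r 0.058 wheel deg 359.2
scene 376.6694214876033 220.70247933884298 121
scene 374.91803278688525 221.27049180327867 122
diff 6.4047368421052635
```

View pics/cmp.png

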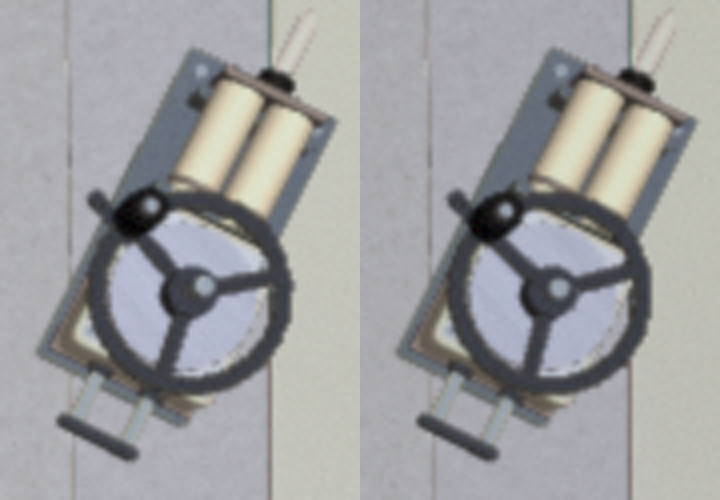

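The before and after crops show the handle at (142,210) and then (137,215). It is about 4° short of a full turn, well inside the 11° tolerance. The pointer tip hasn't moved, and the arm is clear.

```bash
python3 -c "
from plant import robot; print(robot.close_job())"
```

```text
the job is handed in; nothing more can be done
None
```

The wheel has been pushed one full clockwise turn and the job is handed in; by camera the handle stands about 4° short of its start, the pointer has not visibly moved, and the arm was clear of everything at about 14 s.

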